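Switch off the can seamer's drive and lock the switch cover

TASK

The seamer's rolls are about to be changed, so isolate its drive at the grey switch box: lift the clear red cover, flip the toggle from the green spot on the right over to the red spot on the left, and shut the cover fully again. Then push the steel lock bolt left as far as it goes, over the lug at the cover's foot, so that nobody can switch it back on. Leave the wrench, the screwdriver and the can beside the box where they are.

Things in the scene. Friction and masses are not known exactly. Their poses are not given: they have to be found in the camera images.
- switch_box: Grey enclosure with an aluminium top plate, 120 mm (its x) by 210 mm (its y) by 55 mm high, fixed to the table. Origin: centre of its underside. At yaw 0 its x points away from the robot, its y to the robot's left, z up; the yaw varies from -0.05 to 0.25. The top plate lies at z = 55 mm. The cover is on its left half, the lock bolt on its right half.
- cover (a joint): Angle of the cover in rad: 0 shut, 1.8 fully open. Clear red hood 86 mm (box x) by 100 mm (box y) by 60 mm high over the toggle. Its hinge line runs along the box's x at the box's left side; the right edge lifts and swings up and over to the left. A stiff hinge (0.15 N m): the cover stays at any angle where it is left, and needs about 2 N at the tab. It starts shut or up to 0.25 rad ajar. Beyond about 1.5 rad it is clear of the toggle and of the room above it.
- cover_hinge (a point): Point on the cover's hinge line, in the same plane across the box as the lift tab: (16, 80, 59) mm in the box's frame. As the cover opens, the tab runs round this point on an arc of radius 140 mm, in the box's y-z plane; the line from hinge to tab rises 0.34 rad towards the right when shut, and turns upward by the cover's angle.
- cover_tab (a point): Grip point of the cover's lift tab: solid red plastic, 12 mm thick along the box's x, 15 mm high, standing 46 mm out from the hood's right wall; this point is 32 mm out. Shut: (16, -52, 106) mm in the box's frame, tab top 114 mm up. Can be pinched across its 12 mm from above at any cover angle; it turns between the fingers but drags a little, so a light push down on it shuts the cover fully.
- toggle (a joint): Angle of the bat toggle in rad: 0 leans to the right-hand green spot (run), 0.76 leans to the left-hand red spot (off). Over-centre: it snaps to whichever end is nearer and rests there; it needs about 2 N at its tip.
- toggle_tip (a point): Top centre of the black bat toggle under the cover: 54 mm long, 9 mm thick at the neck and 17 mm at the top. It pivots about the box's x at (0, 30, 56) mm in the box's frame, and leans 0.38 rad from upright at either end, so that its tip stands at y = +10 mm (right, green, run) or +50 mm (left, red, off) and 106 mm up, in the box's frame. Once the cover is open, the plate in front of, behind and to the right of the toggle is free for 30 mm, except for the low lock bolt.
- lock_bolt (a joint): Travel of the lock bolt in m: 0 drawn back to the right (open), 0.028 fully shot to the left. Friction 1.5 N, no spring. It starts within 4 mm of drawn back. Its rod, 10 mm thick with a round nose, runs along the box's y and passes over a steel lug at the foot of the cover's right wall; it can pass only when the cover is shut, and then holds it down.
- bolt_knob (a point): Grip of the lock bolt's upright dark knob: 15 mm thick, from 66 to 91 mm above the table (rails beside it reach 69 mm); this point is 84 mm up, on the knob's axis. Drawn back it is at (-22, -92, 84) mm in the box's frame, fully shot at (-22, -64, 84) mm. To be pushed or carried along the box's +y.
- wrench: Steel combination wrench, 190 by 31 by 6 mm, lying on the table well to the right of the box. Bystander. Origin: centre of its underside, long along its y.
- screwdriver: Flat screwdriver with an orange handle, 196 by 26 by 26 mm, lying on the table well to the right of the box. Bystander. Origin: centre of its underside, long along its y.
- can: Plain silver can, 66 mm thick, 122 mm high, standing on the table to the right of the box. Bystander. Origin: centre of its underside.

How it is judged:
On the way, in this order (a step that is already met when the one before it is completed fails the run):
1. the cover is lifted off the toggle (value of joint cover above 0.8 rad), for 0.1 s.
2. the toggle is flipped over to the red spot, off (value of joint toggle above 0.62 rad), for 0.2 s.
3. the cover is shut again over the toggle (value of joint cover below 0.05 rad and value of joint toggle above 0.62 rad), for 0.2 s.
At the end, for the whole second after the job is handed in: The toggle leans to the red spot (0.62 rad or more), the cover is shut (within 0.05 rad) and the lock bolt is shot at least 23 of its 28 mm, over the cover's lug; all at rest (all of step 3 and value of joint lock_bolt above 0.023 m and velocity of joint cover below 0.05 rad/s and velocity of joint lock_bolt below 0.01 m/s); the robot touches nothing.
It fails at once if the wrench, the screwdriver or the can is moved by more than 30 mm or the can is tipped over (distance of any of wrench, screwdriver, can from where it was at the start of the episode above 0.03 m or angle between can's own z axis and vertical above 0.3 rad).
It also fails if it takes over 67 s, if anything falls off the work surface, if the arm or the gripper's body presses on something with over 40 N, if the wrist force passes 120 N, or if a joint passes its speed limit or range.

ROBOT

A 7-joint arm with a two-finger parallel gripper is mounted at the origin on a cart in front of the work surface, level with it; the furniture and walls round the work are solid. World frame = base frame: x ahead of the robot, y to its left, z up, the work surface at z = 0. Lengths are in m, angles in rad, forces in N, time in s.
With the tool pointing down it reaches from about 0.4 to 0.875 m from the base axis. Payload 19.3 kg.
Tool frame: the origin (TCP) lies at the very end of the fingers, on their centre line; the grasp point (between the pads) lies 19 mm behind it; x points along the fingers, y is the direction in which the jaws open and shut, and the axes are right-handed (so a half turn about x gives the same grasp; the last joint's range is limited). The gripper opens to 85 mm and grips with 20 to 120 N. Pads are 22 mm wide; open, the fingers measure 114 mm over their backs; the gripper's body (76 mm by 85 mm) begins 54 mm behind the grasp point. The pads swing forward as they close: fully open they stand 13 mm farther back than shut.
Start: joints at [1.192, 0.521, -0.036, 1.599, 0.021, 1.021, -0.113], TCP at [0.19, -0.595, 0.231] pointing down, gripper open.
Joint ranges: [-2.91, 2.91], [-0.3, 2.13], [-1.5, 1.42], [0.17, 2.43], [-1.26, 4.41], [0.16, 1.93], [-2.52, 2.52]. Speed limits (rad/s): [1.89, 1.89, 2.39, 2.39, 3.01, 3.01, 3.01].

INTERFACE

Orientations are given as a rotation vector (axis times angle).
In Python, from cell import sense, vision, workorder gives the robot as it stands.
- The arm moves only by the tool servo_tool, never from a script. Its argument "targets" is text: rows parted by semicolons, each of 4 numbers parted by spaces: the shift along the world's x, y, z as a fraction of full scale, then the turn about the world's z as a fraction of full scale. A call has 1 to 8 rows; each row is the pose to reach, as a shift and turn from the pose commanded when the call began, turning the shorter way round; what a row does not reach only later rows make up. Full scale, the value 1, is 50 cm for a shift and 360 degrees for a turn. A row lasts 1/8 s, in which the tool goes at most 62.5 mm and 10.7 degrees, less where a joint would pass 70% of its speed; a pose out of reach is approached as far as the arm can. A call with a number of a shift or a turn outside -1 to 1 is refused whole. A call with a gripper value outside its range is refused whole. "hand" is the opening in per cent of the stroke, from 0 (shut) to 100 (fully open), set as the call begins (left out, the last holds). The fingers move at their own pace and stop on an object; the grip force is fixed at half the most. Time passes only in rows, so rows that repeat a pose let the fingers close. It gives the time, the measured TCP pose, the force and the opening at its end, in the units of the state.
- sense(): the state, without advancing time (a new reading comes with each control period).
- vision.camera(name): name is "scene" or "top" or "wrist"; returns the picture (384x512x3 uint8, blue, green, red); there is no depth.
- vision.camera_info(name): a dict with "fx", "fy", "cx", "cy" (pixels), "cam_to_world" (4x4, takes a point from camera to world coordinates). Camera axes: x right, y up, looking along -z (the intrinsics and any distortion apply to the point x, -y, -z); pixel columns grow to the right and rows downward; lengths in m; the calibration is good to about 2 mm. A picture is of the moment at which its call begins: read the wrist's pose just before it. camera_info takes no time and is no camera call; for the wrist camera it gives the pose at the moment of the call.
- workorder.job_done(): hands the job in, once; it reports no verdict.
The state is a dict: "time": time; "joint_pos": joint angles; "qd": joint speeds; "joint_efforts": joint torques, N m; "eef_pos": TCP position; "tool_rot": TCP orientation; "wrist_force": force on the tool from outside, world axes, zero at the start; "ft_torque": the same for the moment, N m; "opening": finger opening in m.
Only numpy, scipy, OpenCV 4.12 (cv2) and the standard library are available. Lean on these libraries where they do the work, as an engineer would, in place of code of your own. Each camera call takes 0.05 s, during which the arm holds its last target.

## Working session

There is one attempt and no reset: what is moved stays moved. The work goes in short steps, Python scripts to look and compute and a tool call to move; the robot and the scene stay as the last step left them, time stands still between calls to the robot, and variables do not carry over. Pictures are saved under pics/ and viewed, and the job is handed in when it is done.

Besides the shell and the picture viewer there is one more tool, called after "Emit:" as name(argument=value, ...), one argument or row to a line, values as JSON. servo_tool: Moves the arm, as the interface text tells. Its arguments: {"type":"object","properties":{"targets":{"type":"string"},"hand":{"type":"number"}},"required":["targets"]}

```bash
mkdir -p pics; ls
python3 - <<'E'
from cell import sense, vision
import cv2, numpy as np
np.set_printoptions(precision=4,suppress=True)
s=sense(); print(s)
for n in ["scene","top","wrist"]:
    i=vision.camera_info(n); print(n,i)
    cv2.imwrite(f"pics/a_{n}.png",vision.camera(n))
E
```

```text
pics
{'time': 0.0, 'joint_pos': array([ 1.1918,  0.522 , -0.0363,  1.6   ,  0.0212,  1.0211, -0.1128]), 'qd': array([ 0.0004,  0.0006, -0.0008,  0.001 , -0.0004,  0.001 , -0.0011]), 'joint_efforts': array([ -0.0007, -92.7103,   1.9797, -36.9933,   0.0178,   0.0082,
        -0.    ]), 'eef_pos': array([ 0.1898, -0.5951,  0.2307]), 'tool_rot': array([ 2.0552,  0.321 , -2.0557]), 'wrist_force': array([ 0.1384,  0.0393, -0.2523]), 'ft_torque': array([ 0.0569, -0.0071, -0.079 ]), 'opening': 0.0853410455830908}
scene {'fx': 476.7921183024277, 'fy': 476.7921183024277, 'cx': 252.55297431836013, 'cy': 187.52967329032603, 'cam_to_world': array([[-0.6238,  0.5577, -0.5476, -0.2171],
       [-0.7815, -0.4473,  0.4348,  0.5347],
       [-0.0025,  0.6992,  0.7149,  0.9583],
       [ 0.    ,  0.    ,  0.    ,  1.    ]])}
top {'fx': 440.98892794818903, 'fy': 440.98892794818903, 'cx': 256.5413364855007, 'cy': 189.3396599617888, 'cam_to_world': array([[-0.0072,  0.9827, -0.1853,  0.2569],
       [-0.9997, -0.0111, -0.02  , -0.0047],
       [-0.0217,  0.1851,  0.9825,  1.2097],
       [ 0.    ,  0.    ,  0.    ,  1.    ]])}
wrist {'fx': 281.78306969901286, 'fy': 281.78306969901286, 'cx': 253.2620032321523, 'cy': 192.4467108856285, 'cam_to_world': array([[ 0.3026,  0.9187,  0.2539,  0.2538],
       [-0.9531,  0.2922,  0.0785, -0.5756],
       [-0.002 , -0.2658,  0.964 ,  0.3736],
       [ 0.    ,  0.    ,  0.    ,  1.    ]])}
```

View pics/a_scene.png

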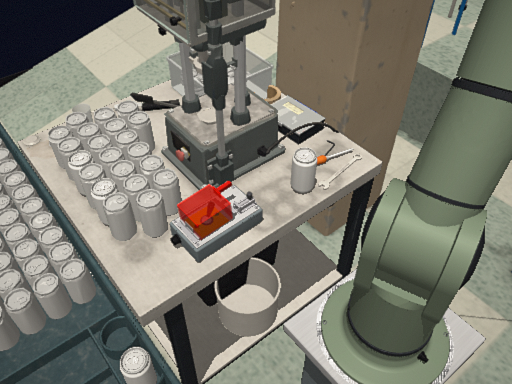

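View pics/a_top.png

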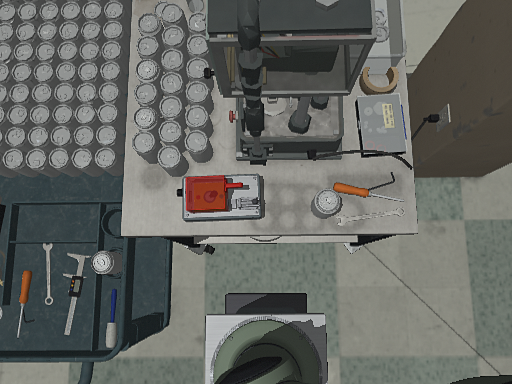

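View pics/a_wrist.png

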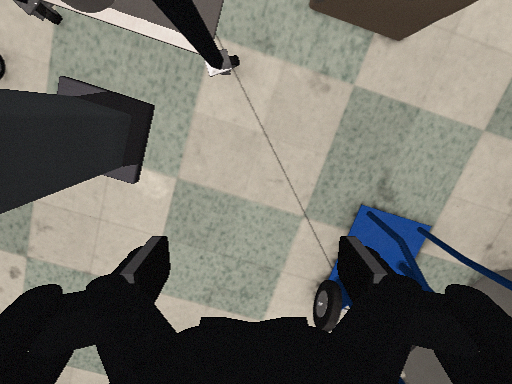

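The scene view shows the box at about (217,215) with the red tab at (222,187). The top view has the box at (222,198), the can at (326,203) and the tools to its right. I'll zoom in.

Run:
```python
import cv2
a=cv2.imread("pics/a_scene.png")[160:270,150:290]; b=cv2.imread("pics/a_top.png")[130:245,165:285]
cv2.imwrite("pics/b_scene.png",cv2.resize(a,None,fx=5,fy=5,interpolation=cv2.INTER_CUBIC))
cv2.imwrite("pics/b_top.png",cv2.resize(b,None,fx=5,fy=5,interpolation=cv2.INTER_CUBIC))
```

```text
(no output)
```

View pics/b_scene.png

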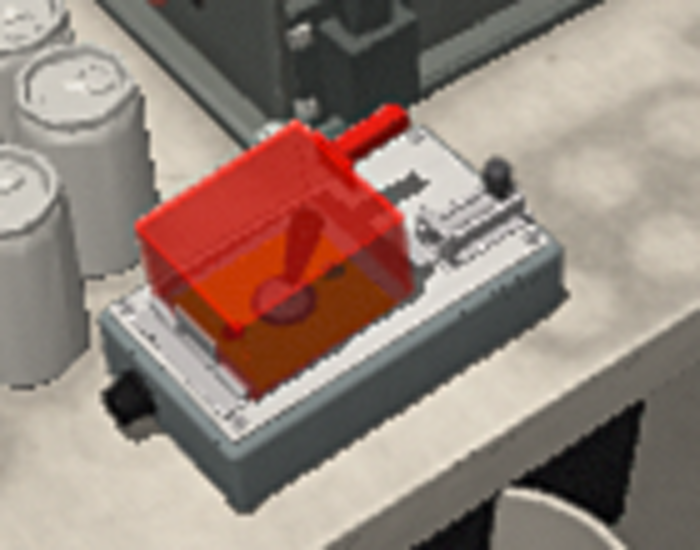

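View pics/b_top.png

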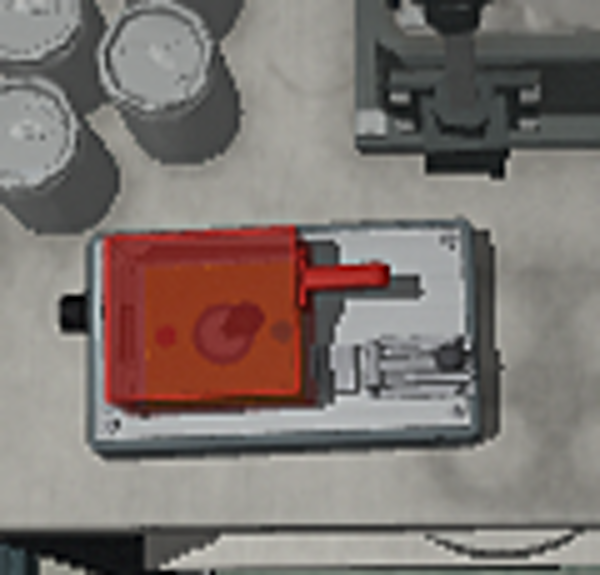

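The zoomed scene crop shows the plate corners at about (110,312), (235,440) and (556,238), the tab end at (400,117) and the knob top at (498,165). In the top crop the tab end is at (386,275) and the knob at (452,353). I'll use these to triangulate.

```bash
cat > h.py <<'E'
import numpy as np
from cell import vision
np.set_printoptions(precision=4,suppress=True)
def ray(ci,u,v):
    T=np.array(ci["cam_to_world"]);d=np.array([(u-ci["cx"])/ci["fx"],-(v-ci["cy"])/ci["fy"],-1.0])
    d=T[:3,:3]@d; return T[:3,3],d/np.linalg.norm(d)
def plane(ci,u,v,z):
    o,d=ray(ci,u,v); return o+d*(z-o[2])/d[2]
def tri(rs):
    A=sum(np.eye(3)-np.outer(d,d) for o,d in rs);b=sum((np.eye(3)-np.outer(d,d))@o for o,d in rs)
    p=np.linalg.solve(A,b);return p,[np.linalg.norm(np.cross(p-o,d)) for o,d in rs]
def proj(ci,p):
    T=np.array(ci["cam_to_world"]);q=T[:3,:3].T@(np.asarray(p)-T[:3,3]);return np.array([ci["cx"]+ci["fx"]*q[0]/-q[2],ci["cy"]-ci["fy"]*q[1]/-q[2]])
def uncrop(p,s,off): return [(p[0]+.5)/s-.5+off[0],(p[1]+.5)/s-.5+off[1]]
E
python3 - <<'E'
from h import *
t=vision.camera_info("top");s=vision.camera_info("scene")
T=lambda u,v:uncrop((u,v),5,(165,130)); S=lambda u,v:uncrop((u,v),5,(150,160))
for n,a,b in [("tabend",(384,275),(400,117)),("knob",(452,353),(498,165)),("hoodtopR far",(297,230),(300,125)),("plateTR",(468,228),(415,125)),("plateBR",(475,432),(556,240)),("plateBL",(95,440),(235,440)),("plateTL",(97,235),(112,312))]:
    print(n,*tri([ray(t,*T(*a)),ray(s,*S(*b))]), plane(t,*T(*a),.055),plane(s,*S(*b),.055))
E
```

```text
tabend [0.4765 0.0563 0.1151] [np.float64(0.0006389624750105226), np.float64(0.0006389624750105872)] [0.488  0.0592 0.055 ] [0.5265 0.0226 0.055 ]
knob [0.4405 0.0227 0.0879] [np.float64(0.0005757273640314283), np.float64(0.0005757273640312344)] [0.4454 0.0231 0.055 ] [0.4658 0.0037 0.055 ]
hoodtopR far [0.4996 0.1004 0.119 ] [np.float64(0.000835401822230228), np.float64(0.0008354018222302187)] [0.5132 0.1059 0.055 ] [0.5551 0.0678 0.055 ]
plateTR [0.5162 0.0164 0.0522] [np.float64(0.003254353723764502), np.float64(0.00325435372376452)] [0.5132 0.0141 0.055 ] [0.5167 0.02   0.055 ]
plateBR [0.4044 0.0125 0.0551] [np.float64(0.0017438649938477135), np.float64(0.0017438649938477616)] [0.4031 0.0113 0.055 ] [0.4059 0.0135 0.055 ]
plateBL [0.401  0.2123 0.0565] [np.float64(0.0004925295881707398), np.float64(0.0004925295881707366)] [0.4009 0.2122 0.055 ] [0.4025 0.212  0.055 ]
plateTL [0.5123 0.214  0.0489] [np.float64(0.0011911339904384585), np.float64(0.0011911339904383852)] [0.5118 0.2137 0.055 ] [0.5063 0.2154 0.055 ]
```

Run:
```python
import cv2
from scipy.spatial.transform import Rotation as R
print(R.from_rotvec([2.0552,.321,-2.0557]).as_matrix().round(3))
a=cv2.imread("pics/a_scene.png")[0:200,130:300]; b=cv2.imread("pics/a_top.png")[0:240,190:400]
cv2.imwrite("pics/c_scene.png",cv2.resize(a,None,fx=3,fy=3,interpolation=cv2.INTER_CUBIC))
cv2.imwrite("pics/c_top.png",cv2.resize(b,None,fx=2.5,fy=2.5,interpolation=cv2.INTER_CUBIC))
```

```text
[[-0.     0.304 -0.953]
 [ 0.001 -0.953 -0.304]
 [-1.    -0.001  0.   ]]
```

View pics/c_scene.png

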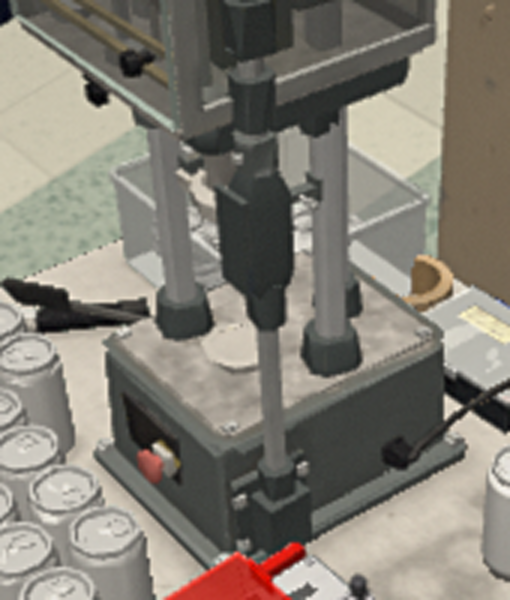

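View pics/c_top.png

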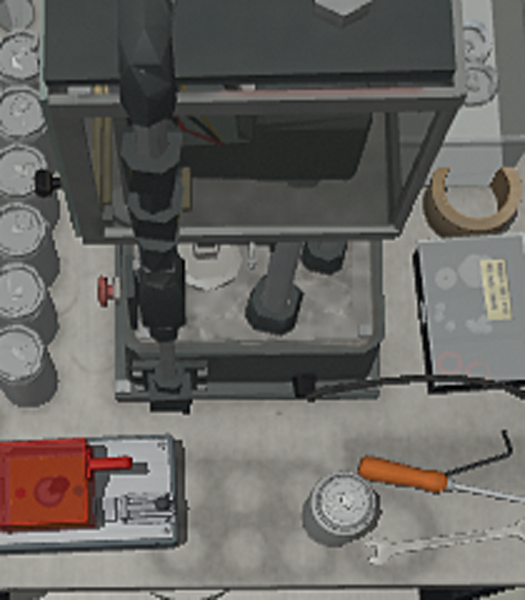

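The scene crop shows the seamer's cage, with its lower front corner at about (185,135), and a vertical front shaft above a bracket. The top crop shows the cage's lower front edge at row 240 and the bracket at (170,405). I'll work out the clearances.

Run:
```python
from h import *
t=vision.camera_info("top");s=vision.camera_info("scene")
T=lambda u,v:uncrop((u,v),2.5,(190,0)); S=lambda u,v:uncrop((u,v),3,(130,0))
for n,a,b in [("cage L front bottom",(85,240),(185,135)),("cage R front",(398,235),(432,48)),("bracket bottom",(170,408),(282,555)),("bulge low",(165,325),(265,322)),("base left front corner",(118,398),(225,570)),("base R front corner",(378,395),(462,450)),("can top",(340,497),(500,460))]:
    print(n,*tri([ray(t,*T(*a)),ray(s,*S(*b))]),plane(t,*T(*a),0))
for z in (.06,.12): print("can", plane(t,*T(340,500),z))
```

```text
cage L front bottom [0.5726 0.0691 0.4564] [np.float64(0.0001119977151433408), np.float64(0.00011199771514341183)] [0.7638 0.1136 0.    ]
cage R front [ 0.5756 -0.1587  0.4493] [np.float64(1.3021195156187476e-05), np.float64(1.302119515624577e-05)] [ 0.764  -0.2497  0.    ]
bracket bottom [0.5581 0.0178 0.0199] [np.float64(0.002814360562685788), np.float64(0.0028143605626856608)] [0.561  0.0161 0.    ]
bulge low [0.5676 0.0157 0.2763] [np.float64(0.0006544540311245575), np.float64(0.0006544540311246613)] [0.659  0.0211 0.    ]
base left front corner [0.5675 0.0747 0.0293] [np.float64(0.0023669099171881643), np.float64(0.002366909917188211)] [0.5734 0.0749 0.    ]
base R front corner [ 0.5718 -0.2148  0.0121] [np.float64(0.0024089311112511134), np.float64(0.002408931111251019)] [ 0.5731 -0.2185  0.    ]
can top [ 0.4432 -0.1485  0.1233] [np.float64(0.008890147685467049), np.float64(0.008890147685467096)] [ 0.4571 -0.1716  0.    ]
can [ 0.4439 -0.1632  0.06  ]
can [ 0.4342 -0.1549  0.12  ]
```

Seamer parts start at x ≥ 0.555 and the cage is above z = 0.45. The hand at x ≈ 0.47 clears both. I'll go to a viewing pose with the jaws along x.

Emit:
servo_tool(
  targets="0.32 0.4 0.14 0.1;0.32 0.4 0.14 0.1;0.32 0.4 0.14 0.1;0.32 0.4 0.14 0.1;0.36 0.6 0.16 0.15;0.4 0.8 0.16 0.2;0.4 0.9 0.16 0.2;0.4 0.9 0.16 0.2",
)

```text
time: 1.15
eef_pos: [0.3873, -0.1605, 0.3109]
tool_rot: [1.21, 1.208, -1.21]
wrist_force: [2.0, 0.6, 0.0]
opening: 0.0855
```

Run:
```python
from cell import sense;print(sense())
```

```text
{'time': 1.15, 'joint_pos': array([ 0.72920553,  0.1214168 , -0.52123732,  1.97560048,  0.06956282,
        1.0614164 ,  0.17582838]), 'qd': array([-0.62325098, -0.26682719, -0.48134277,  0.28110117, -0.07870857,
       -0.02469229, -0.59983793]), 'joint_efforts': array([ 10.16475856, -46.96170688,   2.26403654, -37.24069834,
         0.41949302,   0.45344107,   3.77643004]), 'eef_pos': array([ 0.38734698, -0.16053811,  0.31090752]), 'tool_rot': array([ 1.20996318,  1.20817728, -1.21032421]), 'wrist_force': array([1.98731987, 0.62413742, 0.00352798]), 'ft_torque': array([ 0.01437081, -0.10219376,  0.00357582]), 'opening': 0.08554885765064107}
```

Emit:
servo_tool(
  targets="0.1 0.36 -0.02 0.001;0.1 0.36 -0.02 0.001;0.1 0.36 -0.02 0.001;0.1 0.36 -0.02 0.001;0.1 0.36 -0.02 0.001",
)

```text
time: 1.78
eef_pos: [0.4373, 0.0172, 0.3006]
tool_rot: [1.208, 1.21, -1.209]
wrist_force: [-0.3, -0.1, 0.0]
opening: 0.0859
```

Run:
```python
from h import *
import cv2,pickle
from cell import sense
s=sense();print(s['eef_pos'],s['tool_rot'],s['joint_pos'])
i=vision.camera_info("wrist");im=vision.camera("wrist");print(i["cam_to_world"])
pickle.dump((i,im),open("w1.pkl","wb"));cv2.imwrite("pics/d_wrist.png",cv2.resize(im,None,fx=1.5,fy=1.5,interpolation=cv2.INTER_CUBIC))
```

```text
[0.4373 0.0172 0.3006] [ 1.2079  1.21   -1.2089] [ 0.4232  0.186  -0.6802  1.9467  0.1342  1.0542 -0.314 ]
[[ 1.     -0.      0.0012  0.4372]
 [-0.0003  0.9643  0.2648  0.0837]
 [-0.0012 -0.2648  0.9643  0.4435]
 [ 0.      0.      0.      1.    ]]
```

View pics/d_wrist.png

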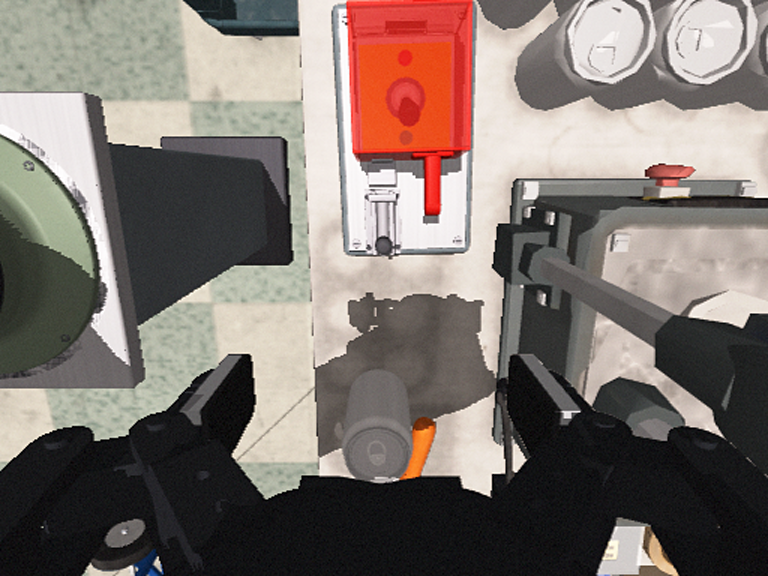

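The wrist view shows the tab from (434,155) to (433,215), the knob top at (384,243), the hood above, and the plate's lower corners at (349,250) and (467,250). I'll measure these and triangulate against the top view.

Run:
```python
from h import *
import pickle,cv2
i,im=pickle.load(open("w1.pkl","rb"))
m=cv2.inRange(im,(0,0,120),(60,60,255))
# tab rows below the hood
for r in range(104,146,3):
    c=np.flatnonzero(m[r,270:310])
    if len(c): print(r,c.min()+270,c.max()+270, plane(i,(c.min()+c.max())/2+270,r,.114))
big=cv2.resize(im[95:175,215:325],None,fx=7,fy=7,interpolation=cv2.INTER_CUBIC);cv2.imwrite("pics/e.png",big)
t=vision.camera_info("top")
tt=lambda u,v:ray(t,*uncrop((u,v),5,(165,130)))
W=lambda u,v:uncrop((u,v),1.5,(0,0))
for n,w,tp in [("tabend",(433,214),(388,275)),("knob",(384,242),(452,353)),("plateBR",(349,250),(475,432)),("plateTR",(467,249),(468,228))]:
    print(n,*tri([ray(i,*W(*w)),tt(*tp)]),plane(i,*W(*w),.055))
```

```text
104 276 293 [0.4717 0.0956 0.114 ]
107 283 293 [0.4757 0.0924 0.114 ]
110 283 293 [0.4758 0.0891 0.114 ]
113 283 293 [0.4759 0.0859 0.114 ]
116 283 293 [0.476  0.0826 0.114 ]
119 283 292 [0.4756 0.0794 0.114 ]
122 283 292 [0.4757 0.0761 0.114 ]
125 283 292 [0.4758 0.0728 0.114 ]
128 283 292 [0.4759 0.0694 0.114 ]
131 283 292 [0.476  0.0661 0.114 ]
134 283 292 [0.4761 0.0627 0.114 ]
137 283 292 [0.4762 0.0593 0.114 ]
140 284 292 [0.4769 0.0559 0.114 ]
tabend [0.4768 0.0535 0.1147] [np.float64(0.0007763551637625077), np.float64(0.0007763551637623836)] [0.4848 0.0476 0.055 ]
knob [0.4414 0.0237 0.0724] [np.float64(0.001581064386913121), np.float64(0.0015810643869130952)] [0.4403 0.022  0.055 ]
plateBR [0.406  0.0112 0.0349] [np.float64(0.00041897992873160203), np.float64(0.0004189799287316525)] [0.4078 0.0145 0.055 ]
plateTR [0.5173 0.0141 0.0459] [np.float64(0.0019781847968869276), np.float64(0.001978184796886804)] [0.5174 0.0154 0.055 ]
```

View pics/e.png

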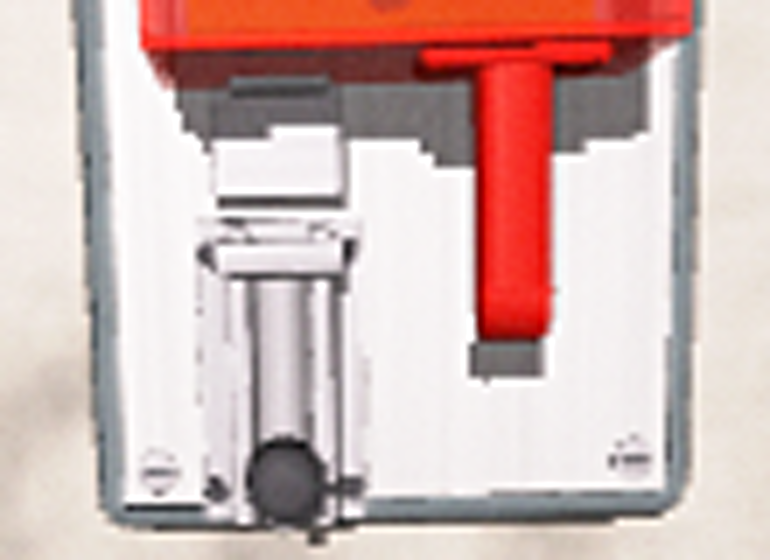

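Tab centreline x = 0.476, top z ≈ 0.115 (text says 114 mm), and end y ≈ 0.054, so the grip point is at y ≈ 0.067. The box centre is about (0.460, 0.118), yaw ≈ 0.015, and the cover is essentially shut. I'll go above the tab.

Emit:
servo_tool(
  targets="0.076 0.1 -0.14 0.002;0.076 0.1 -0.26 0.002;0.076 0.1 -0.26 0.002;0.076 0.1 -0.26 0.002;0.076 0.1 -0.26 0.002;0.076 0.1 -0.26 0.002",
  hand=50,
)

```text
time: 2.58
eef_pos: [0.476, 0.0669, 0.1721]
tool_rot: [1.201, 1.213, -1.199]
wrist_force: [0.1, 0.5, 0.0]
opening: 0.0425
```

Run:
```python
from h import *
import cv2,pickle
from cell import sense
s=sense();print(s['eef_pos'],s['tool_rot'],s['joint_pos'])
i=vision.camera_info("wrist");im=vision.camera("wrist")
cv2.imwrite("pics/f.png",cv2.resize(im,None,fx=1.5,fy=1.5))
print(proj(i,[.476,.066,.106])*1.5,proj(i,[.476,.054,.1147])*1.5,proj(i,[.436,.024,.088])*1.5)
```

```text
[0.476  0.0669 0.1721] [ 1.2009  1.2132 -1.1988] [ 0.2346  0.4372 -0.6387  2.0074  0.3588  0.8062 -0.5989]
[380.0954 307.2766] [379.87   335.1216] [310.9772 365.454 ]
```

View pics/f.png

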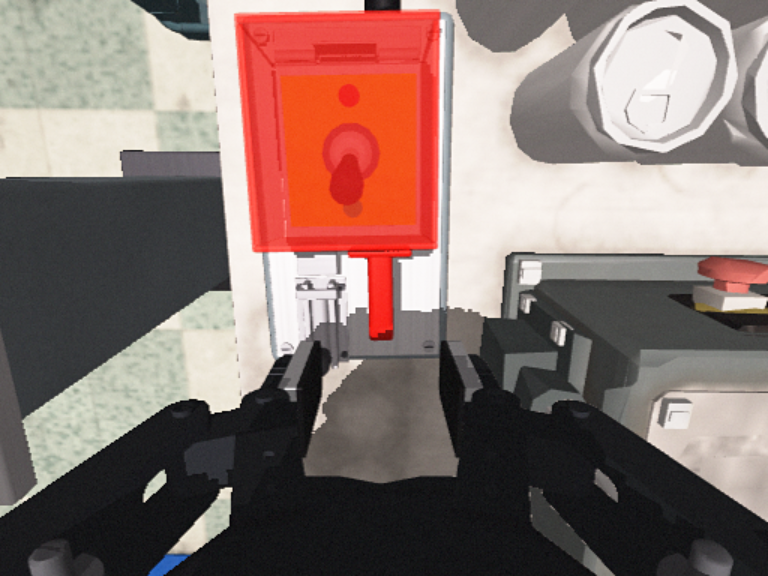

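The tab hangs at x-pixel 380, centred between the fingers, with its end at row 337 (335 predicted). I'll descend and pinch it.

Emit:
servo_tool(
  targets="0 0 -0.08 0;0 0 -0.166 0;0 0 -0.166 0;0 0 -0.166 0;0 0 -0.166 0",
)

```text
time: 3.25
eef_pos: [0.4764, 0.0675, 0.0894]
tool_rot: [1.201, 1.214, -1.198]
wrist_force: [-0.7, -0.3, 0.2]
opening: 0.0429
```

Emit:
servo_tool(
  targets="0 0 0 0;0 0 0 0;0 0 0 0;0 0 0 0;0 0 0 0;0 0 0 0",
  hand=0,
)

```text
time: 4.0
eef_pos: [0.4762, 0.0673, 0.0881]
tool_rot: [1.2, 1.214, -1.198]
wrist_force: [4.0, -3.7, 2.3]
opening: 0.0109
```

Run:
```python
from h import *
from cell import sense
import cv2
s=sense();p=s['eef_pos'];print(p,s['wrist_force'],s['opening'])
cv2.imwrite("pics/g.png",vision.camera("wrist"))
hy,hz=.198,.059
g=[p[1],p[2]+.019]; r=np.hypot(hy-g[0],g[1]-hz);th0=np.arctan2(g[1]-hz,hy-g[0]);print("r",r,"th0",th0)
r=.14;th0=.34
for f in np.arange(.1,1.85,.1):
    print(round(f,2),np.round(np.array([-r*np.cos(th0+f)+r*np.cos(th0), r*np.sin(th0+f)-r*np.sin(th0)])/.5,3))
```

```text
[0.4762 0.0673 0.0881] [ 3.9788 -3.7008  2.2689] 0.010900675312110055
r 0.13930254074757062 th0 0.35287940691875724
0.1 [0.011 0.026]
0.2 [0.024 0.051]
0.3 [0.039 0.074]
0.4 [0.057 0.095]
0.5 [0.077 0.115]
0.6 [0.099 0.133]
0.7 [0.122 0.148]
0.8 [0.147 0.161]
0.9 [0.173 0.171]
1.0 [0.2   0.179]
1.1 [0.227 0.184]
1.2 [0.255 0.186]
1.3 [0.283 0.186]
1.4 [0.311 0.183]
1.5 [0.338 0.177]
1.6 [0.365 0.168]
1.7 [0.391 0.156]
1.8 [0.415 0.142]
```

View pics/g.png

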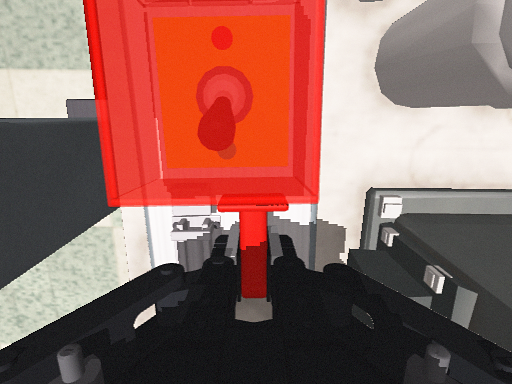

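The tab is pinched (opening 10.9 mm), with its end at (255,295). I'll swing it along the arc.

Emit:
servo_tool(
  targets="0 0.011 0.026 0;0 0.024 0.051 0;-0.001 0.039 0.074 0;-0.001 0.057 0.095 0;-0.001 0.077 0.115 0;-0.001 0.099 0.133 0;-0.002 0.122 0.148 0;-0.002 0.122 0.148 0",
)

```text
time: 5.05
eef_pos: [0.4744, 0.1295, 0.1622]
tool_rot: [1.199, 1.216, -1.198]
wrist_force: [1.4, 2.9, -6.0]
opening: 0.0107
```

Force is low and the position is as expected. I'll continue to 1.7 rad.

Emit:
servo_tool(
  targets="0 0.025 0.013 0;0 0.051 0.023 0;-0.001 0.078 0.031 0;-0.001 0.105 0.036 0;-0.002 0.133 0.038 0;-0.002 0.161 0.038 0;-0.003 0.189 0.035 0;-0.003 0.216 0.029 0",
)

```text
time: 6.05
eef_pos: [0.4717, 0.2368, 0.176]
tool_rot: [1.197, 1.216, -1.202]
wrist_force: [-9.2, -7.1, -7.0]
opening: 0.011
```

Emit:
servo_tool(
  targets="0 0.027 -0.009 0;0 0.053 -0.021 0;0 0.066 -0.028 0;0 0.066 -0.028 0",
)

```text
time: 6.55
eef_pos: [0.4709, 0.2705, 0.1619]
tool_rot: [1.196, 1.218, -1.201]
wrist_force: [-14.3, -2.7, -2.3]
opening: 0.0109
```

Run:
```python
from h import *
from cell import sense
import cv2
s=sense();p=s['eef_pos'];print(p,s['wrist_force'],s['opening'],s['joint_pos'])
g=[p[1],p[2]+.019];hy,hz=.198,.059;print(np.arctan2(g[1]-hz,hy-g[0])-.34)
a=vision.camera("scene");cv2.imwrite("pics/h.png",cv2.resize(a[80:290,100:320],None,fx=2.8,fy=2.8,interpolation=cv2.INTER_CUBIC))
```

```text
[0.4709 0.2705 0.1619] [-14.3081  -2.7304  -2.3173] 0.010872848928319079 [-0.1721  0.5477 -0.6304  1.8572  0.4106  0.873  -0.9883]
1.7670769026557942
```

View pics/h.png

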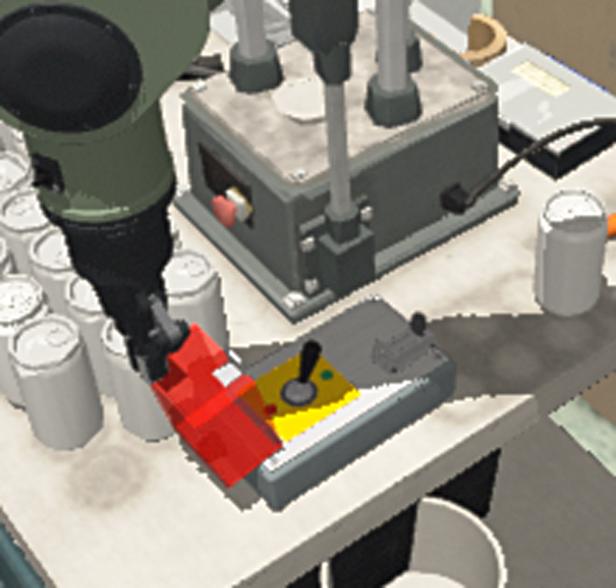

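The cover stands open at about 1.77 rad with the toggle exposed at (310,355). The −14 N sideways force suggests the yaw is a little larger than I estimated. I'll release, rise, and move to look at the toggle.

Emit:
servo_tool(
  targets="0 0 0 0;0 0 0 0;0 0 0 0;0 0 0.08 0;0 0 0.16 0;0 0 0.16 0;0 0 0.16 0",
  hand=50,
)

```text
time: 7.48
eef_pos: [0.473, 0.2694, 0.2421]
tool_rot: [1.2, 1.215, -1.199]
wrist_force: [-0.4, 0.5, -0.2]
opening: 0.0428
```

Emit:
servo_tool(
  targets="-0.02 -0.13 0 0;-0.02 -0.26 0 0;-0.02 -0.4 0 0;-0.02 -0.4 0 0;-0.02 -0.4 0 0;-0.02 -0.4 0 0",
  hand=0,
)

```text
time: 8.22
eef_pos: [0.4629, 0.071, 0.2421]
tool_rot: [1.198, 1.217, -1.198]
wrist_force: [-0.4, 0.2, -0.4]
opening: -0.0001
```

Run:
```python
from h import *
import cv2,pickle
from cell import sense
s=sense();print(s['eef_pos'],s['tool_rot'],s['wrist_force'],s['opening'])
i=vision.camera_info("wrist");im=vision.camera("wrist");pickle.dump((i,im),open("w2.pkl","wb"))
cv2.imwrite("pics/i.png",cv2.resize(im,None,fx=1.5,fy=1.5,interpolation=cv2.INTER_CUBIC))
a=vision.camera("scene");cv2.imwrite("pics/i2.png",cv2.resize(a[120:270,130:290],None,fx=4,fy=4,interpolation=cv2.INTER_CUBIC))
```

```text
[0.4629 0.071  0.2421] [ 1.1982  1.2172 -1.1979] [-0.4329  0.2333 -0.4045] -5.2467056295398306e-05
```

View pics/i.png

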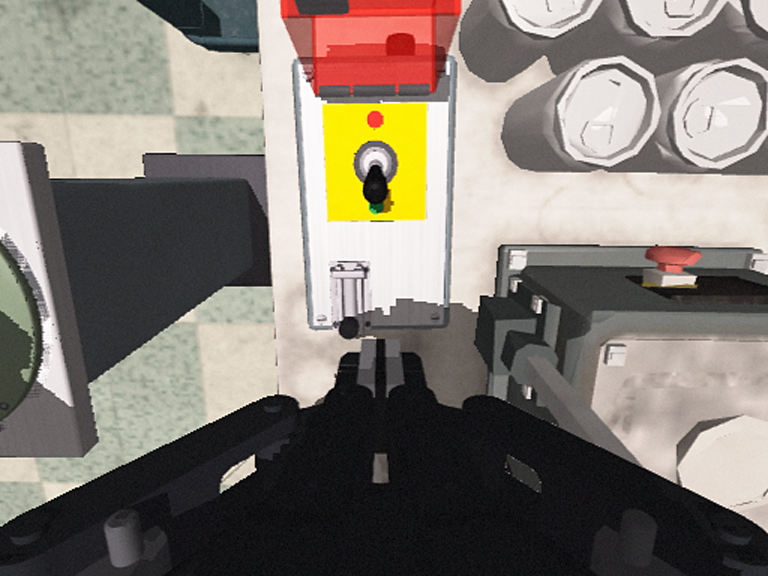

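View pics/i2.png

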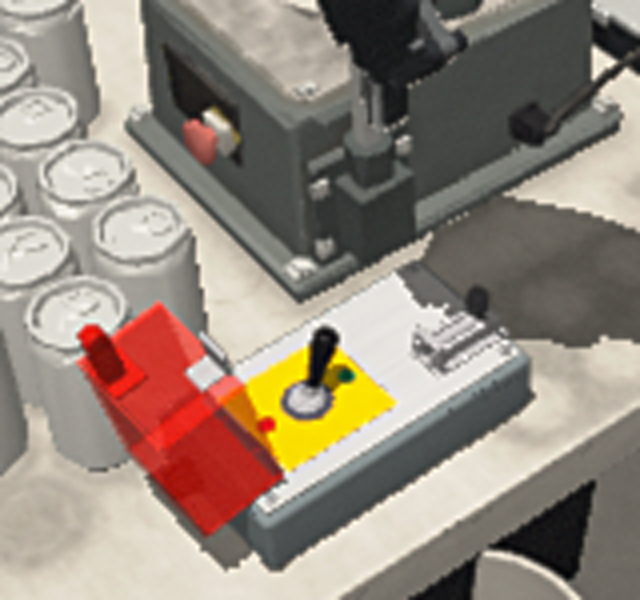

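The wrist view shows the toggle tip at (375,192) leaning over green (376,209), the red spot at (375,119) and the knob top at (348,326). The scene crop shows the tip at (324,336) and the knob at (478,297). I'll triangulate those points and get yaw from the yellow plate.

Run:
```python
from h import *
import pickle,cv2
i,im=pickle.load(open("w2.pkl","rb"));s=vision.camera_info("scene")
W=lambda u,v:ray(i,*uncrop((u,v),1.5,(0,0)));S=lambda u,v:ray(s,*uncrop((u,v),4,(130,120)))
for n,w,c in [("tip",(375,192),(325,336)),("knob",(348,326),(479,296))]: print(n,*tri([W(*w),S(*c)]))
m=cv2.inRange(im,(0,180,180),(100,255,255));c=max(cv2.findContours(m,cv2.RETR_EXTERNAL,cv2.CHAIN_APPROX_NONE)[0],key=cv2.contourArea)[:,0]
P=np.array([plane(i,u,v,.056)[:2] for u,v in c],np.float32);print(cv2.minAreaRect(P*1000))
for q in [(376,209),(375,119)]:
    print(plane(i,*uncrop(q,1.5,(0,0)),.056))
```

```text
tip [0.4589 0.1264 0.1023] [np.float64(0.0009469167494663769), np.float64(0.0009469167494663673)]
knob [0.4387 0.0255 0.0867] [np.float64(0.0011081847645186983), np.float64(0.0011081847645187054)]
((457.7501525878906, 144.2923583984375), (75.09396362304688, 83.67168426513672), 1.5978747606277466)
[0.4587 0.1109 0.056 ]
[0.4573 0.1754 0.056 ]
```

The tip is at (0.459, 0.126, ~0.105), as expected. The box centre refines to (0.4588, 0.116) with yaw ≈ 0.025, and the knob is at y ≈ 0.025, about 2 mm out. I'll descend to the right of the toggle and push left.

Emit:
servo_tool(
  targets="-0.008 0.024 -0.12 0;-0.008 0.024 -0.24 0;-0.008 0.024 -0.306 0;-0.008 0.024 -0.306 0;-0.008 0.024 -0.306 0;-0.008 0.024 -0.306 0",
)

```text
time: 9.07
eef_pos: [0.4599, 0.0818, 0.0908]
tool_rot: [1.201, 1.214, -1.198]
wrist_force: [0.3, 0.2, -0.8]
opening: 0.0001
```

Emit:
servo_tool(
  targets="0 0.03 0 0;0 0.05 0 0;0 0.07 0 0;0 0.09 0 0;0 0.11 0 0;0 0.125 0 0;0 0.125 0 0;0 0.125 0 0",
)

```text
time: 10.07
eef_pos: [0.4588, 0.1415, 0.089]
tool_rot: [1.197, 1.213, -1.204]
wrist_force: [1.8, -16.8, 3.7]
opening: -0.0003
```

Run:
```python
from h import *
import cv2
a=vision.camera("scene");cv2.imwrite("pics/j.png",cv2.resize(a[120:270,130:290],None,fx=4,fy=4,interpolation=cv2.INTER_CUBIC))
cv2.imwrite("pics/j2.png",vision.camera("wrist"))
```

```text
(no output)
```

View pics/j.png

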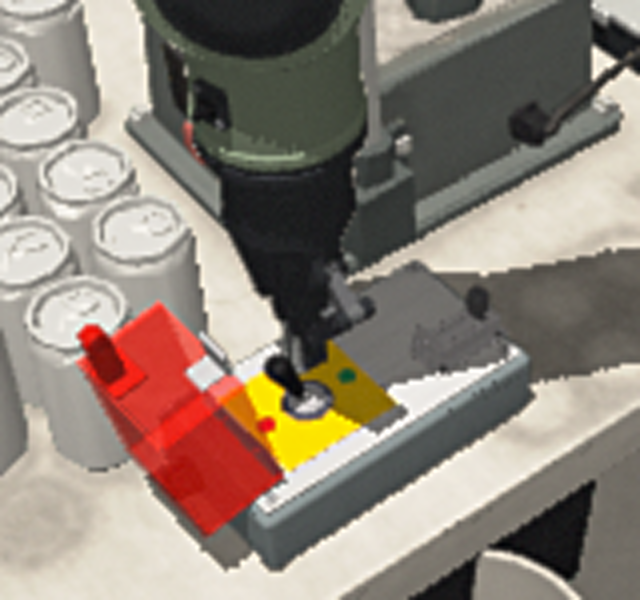

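View pics/j2.png

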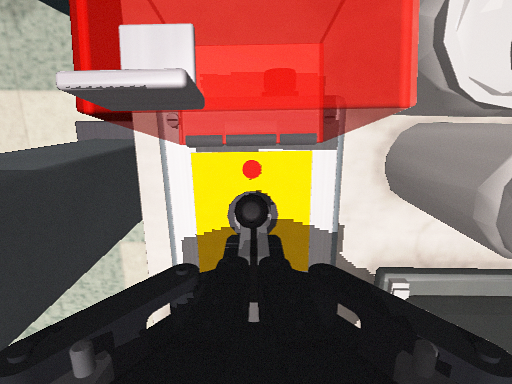

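The toggle now leans toward red (scene (285,375), leaning left; −17 N at its end stop). I'll retreat, rise and re-check it before going back over the tab.

Emit:
servo_tool(
  targets="0 -0.08 0 0;0 -0.08 0.1 0;0 -0.08 0.2 0;0 -0.08 0.302 0;0 -0.08 0.302 0;0 -0.08 0.302 0",
)

```text
time: 10.92
eef_pos: [0.4588, 0.104, 0.2399]
tool_rot: [1.199, 1.215, -1.2]
wrist_force: [0.3, -0.2, -0.5]
opening: -0.0001
```

Emit:
servo_tool(
  targets="0.022 0.1 0 0;0.022 0.22 0 0;0.022 0.337 0 0;0.022 0.337 0 0;0.022 0.337 0 0;0.022 0.337 0 0",
  hand=50,
)

```text
time: 11.68
eef_pos: [0.4701, 0.2713, 0.2397]
tool_rot: [1.199, 1.215, -1.201]
wrist_force: [0.2, 0.1, 0.1]
opening: 0.0428
```

Run:
```python
from h import *
import cv2
from cell import sense
s=sense();print(s['eef_pos'],s['wrist_force'],s['joint_pos'])
a=vision.camera("scene");cv2.imwrite("pics/k.png",cv2.resize(a[120:270,130:290],None,fx=4,fy=4,interpolation=cv2.INTER_CUBIC))
i=vision.camera_info("wrist");cv2.imwrite("pics/k2.png",vision.camera("wrist"))
print(proj(i,[.470,.27,.181]))
```

```text
[0.4701 0.2713 0.2397] [0.1623 0.1158 0.0726] [-0.1204  0.4549 -0.6953  1.782   0.3352  1.0273 -0.9301]
[253.3793 208.3629]
```

View pics/k.png

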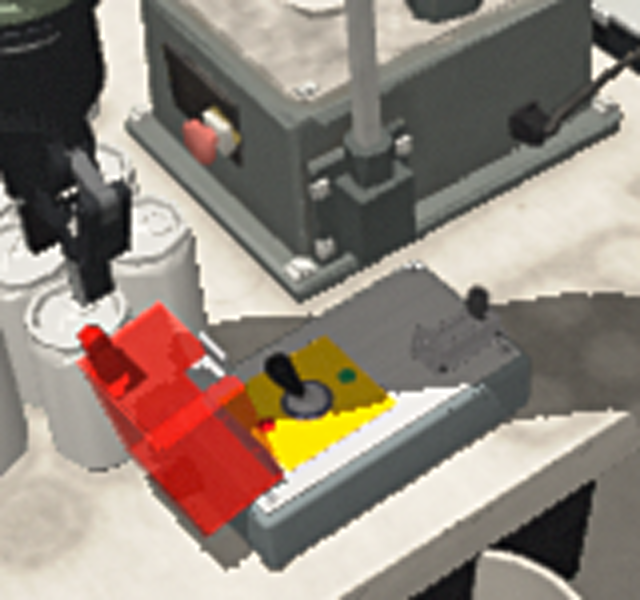

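View pics/k2.png

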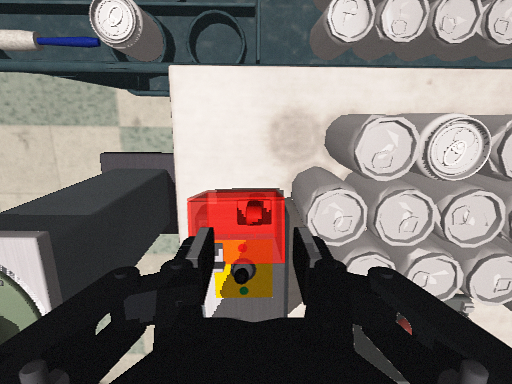

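The toggle rests at red. The tab shows at (253,210), where predicted. I'll descend and pinch.

Emit:
servo_tool(
  targets="0 0 -0.08 0;0 0 -0.156 0;0 0 -0.156 0;0 0 -0.156 0;0 0 -0.156 0",
)

```text
time: 12.4
eef_pos: [0.4707, 0.2728, 0.1638]
tool_rot: [1.201, 1.215, -1.198]
wrist_force: [0.1, 0.9, 0.3]
opening: 0.043
```

Emit:
servo_tool(
  targets="0 0 0 0;0 0 0 0;0 0 0 0;0 0 0 0;0 0 0 0;0 0 0 0",
  hand=0,
)

```text
time: 13.15
eef_pos: [0.4704, 0.273, 0.1628]
tool_rot: [1.2, 1.215, -1.198]
wrist_force: [1.9, 1.7, 5.3]
opening: 0.0109
```

Run:
```python
from h import *
from cell import sense
s=sense();p=s['eef_pos'];print(p,s['wrist_force'],s['opening'])
hy,hz=.1965,.059
th=np.arctan2(p[2]+.019-hz,hy-p[1]);r=np.hypot(p[2]+.019-hz,hy-p[1]);print(th-.34,r)
r=.14
for f in list(np.arange(1.6,-.05,-.1)):
    print(round(f,2),np.round(np.array([hy-r*np.cos(.34+f)-p[1], hz+r*np.sin(.34+f)-.019-p[2]])/.5,3))
```

```text
[0.4704 0.273  0.1628] [1.914  1.6736 5.2913] 0.01092120423369543
1.7880177175668497 0.14466036536114052
1.6 [-0.052  0.016]
1.5 [-0.079  0.024]
1.4 [-0.106  0.03 ]
1.3 [-0.134  0.034]
1.2 [-0.162  0.034]
1.1 [-0.19   0.032]
1.0 [-0.217  0.027]
0.9 [-0.244  0.019]
0.8 [-0.27   0.009]
0.7 [-0.295 -0.004]
0.6 [-0.318 -0.019]
0.5 [-0.34  -0.037]
0.4 [-0.36  -0.057]
0.3 [-0.378 -0.078]
0.2 [-0.393 -0.102]
0.1 [-0.406 -0.126]
-0.0 [-0.417 -0.152]
```

Emit:
servo_tool(
  targets="0 -0.026 0.01 0;0.001 -0.052 0.018 0;0.002 -0.079 0.027 0;0.003 -0.106 0.033 0;0.004 -0.134 0.036 0;0.004 -0.162 0.036 0;0.005 -0.19 0.033 0;0.006 -0.217 0.027 0",
)

```text
time: 14.15
eef_pos: [0.4735, 0.1647, 0.1768]
tool_rot: [1.201, 1.216, -1.197]
wrist_force: [-1.1, 2.9, 12.9]
opening: 0.0109
```

Emit:
servo_tool(
  targets="0 -0.027 -0.008 0;0.001 -0.053 -0.018 0;0.002 -0.078 -0.031 0;0.002 -0.101 -0.046 0;0.003 -0.123 -0.064 0;0.004 -0.143 -0.084 0;0.004 -0.161 -0.105 0;0.004 -0.161 -0.105 0",
)

```text
time: 15.15
eef_pos: [0.4757, 0.0833, 0.1232]
tool_rot: [1.201, 1.215, -1.199]
wrist_force: [4.9, -0.3, 3.0]
opening: 0.0107
```

Emit:
servo_tool(
  targets="0 -0.015 -0.024 0;0.001 -0.028 -0.048 0;0.001 -0.039 -0.074 0;0.001 -0.039 -0.08 0;0.001 -0.039 -0.082 0;0.001 -0.039 -0.082 0;0.001 -0.039 -0.082 0",
)

```text
time: 16.02
eef_pos: [0.4763, 0.0627, 0.0828]
tool_rot: [1.2, 1.213, -1.2]
wrist_force: [5.6, -10.2, 7.9]
opening: 0.011
```

Run:
```python
from h import *
from cell import sense
import cv2
s=sense();print(s['eef_pos'],s['wrist_force'])
a=vision.camera("scene");cv2.imwrite("pics/l.png",cv2.resize(a[120:270,130:290],None,fx=4,fy=4,interpolation=cv2.INTER_CUBIC))
```

```text
[0.4763 0.0627 0.0828] [  5.6208 -10.1777   7.8829]
```

View pics/l.png

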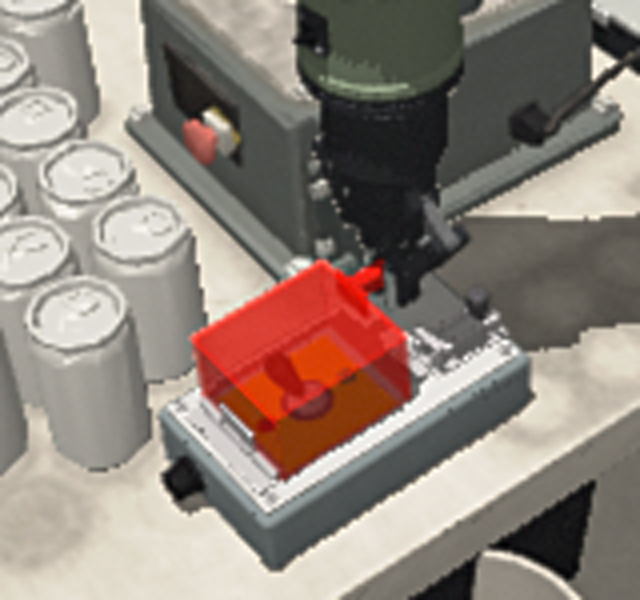

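The cover looks shut with the toggle still left inside. I'll press a bit more, release and rise. Then I'll press the tab top with closed fingers to make sure.

Emit:
servo_tool(
  targets="0 0 -0.008 0;0 0 -0.012 0;0 0 -0.012 0;0 0 -0.012 0",
)

```text
time: 16.58
eef_pos: [0.4767, 0.0623, 0.0785]
tool_rot: [1.199, 1.21, -1.2]
wrist_force: [-8.4, -16.6, 60.1]
opening: 0.0107
```

Emit:
servo_tool(
  targets="0 0 0 0;0 0 0 0;0 0 0 0;0 0 0.06 0;0 0 0.12 0;0 0 0.12 0;0 0 0.12 0;0 0 0.12 0",
  hand=50,
)

```text
time: 17.58
eef_pos: [0.4751, 0.064, 0.1355]
tool_rot: [1.199, 1.217, -1.2]
wrist_force: [0.4, 0.0, 0.4]
opening: 0.0427
```

Emit:
servo_tool(
  targets="0 0 0 0;0 0 0 0;0 0 0 0;0 0 0 0;0 0 -0.02 0;0 0 -0.03 0;0 0 -0.03 0",
  hand=0,
)

```text
time: 18.45
eef_pos: [0.4752, 0.0641, 0.1208]
tool_rot: [1.199, 1.216, -1.2]
wrist_force: [-1.2, 0.8, 0.2]
opening: -0.0001
```

The 60 N reading means the hinge stop was reached. I'll do a light top press.

Emit:
servo_tool(
  targets="0 0 -0.006 0;0 0 -0.01 0;0 0 -0.014 0;0 0 -0.014 0",
)

```text
time: 18.95
eef_pos: [0.4754, 0.064, 0.1142]
tool_rot: [1.199, 1.216, -1.199]
wrist_force: [-0.4, 0.5, -0.1]
opening: -0.0001
```

Emit:
servo_tool(
  targets="0 0 -0.003 0;0 0 -0.006 0;0 0 -0.006 0;0 0 -0.006 0",
)

```text
time: 19.45
eef_pos: [0.476, 0.0638, 0.1126]
tool_rot: [1.2, 1.213, -1.199]
wrist_force: [-7.1, -4.1, 33.5]
opening: -0.0001
```

Contact came at tab height ~0.113, so it is shut. Now I'll bring the closed fingers to the right of the knob.

Emit:
servo_tool(
  targets="0 0 0.06 0;-0.03 -0.06 0.1 0;-0.074 -0.154 0.1 0;-0.074 -0.154 0.1 0;-0.074 -0.154 0.1 0;-0.074 -0.154 0.1 0",
)

```text
time: 20.2
eef_pos: [0.4389, -0.0121, 0.1613]
tool_rot: [1.199, 1.216, -1.198]
wrist_force: [0.2, 0.8, -0.2]
opening: 0.0
```

Run:
```python
from h import *
from cell import sense
import cv2
s=sense();print(s['eef_pos'])
i=vision.camera_info("wrist");im=vision.camera("wrist");cv2.imwrite("pics/m.png",cv2.resize(im,None,fx=1.5,fy=1.5))
print(proj(i,[.4388,.0255,.091])*1.5)
```

```text
[ 0.4389 -0.0121  0.1613]
[381.3755 232.2463]
```

View pics/m.png

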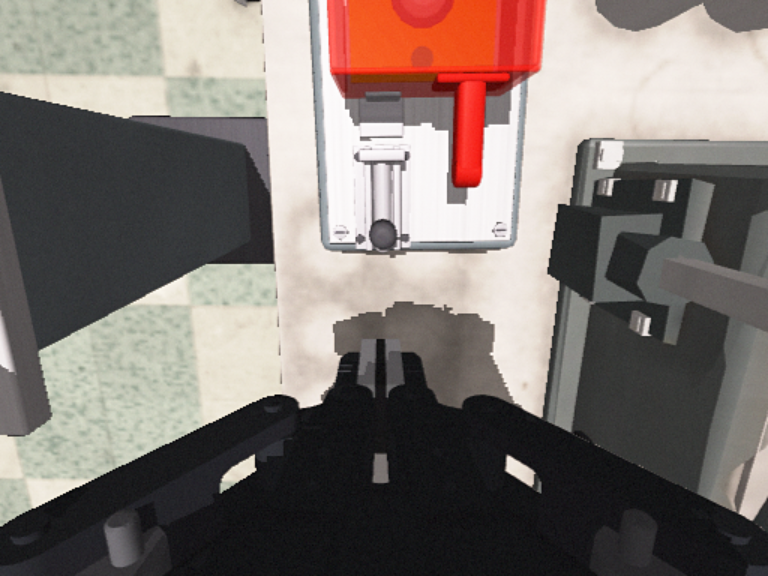

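The knob is at (383,233), as predicted, and in line with the fingers. I'll descend and push left.

Emit:
servo_tool(
  targets="0 0 -0.09 0;0 0 -0.172 0;0 0 -0.172 0;0 0 -0.172 0;0 0 -0.172 0",
)

```text
time: 20.88
eef_pos: [0.4394, -0.0129, 0.0767]
tool_rot: [1.2, 1.214, -1.198]
wrist_force: [0.2, 0.1, 0.2]
opening: 0.0002
```

Emit:
servo_tool(
  targets="0 0.02 0 0;0 0.035 0 0;0 0.05 0 0;-0.001 0.06 0 0;-0.001 0.07 0 0;-0.001 0.08 0 0;-0.001 0.086 0 0;-0.001 0.086 0 0",
)

```text
time: 21.88
eef_pos: [0.4379, 0.0303, 0.0753]
tool_rot: [1.199, 1.216, -1.199]
wrist_force: [0.5, -0.1, 0.6]
opening: 0.0003
```

Emit:
servo_tool(
  targets="0 0.006 0 0;0 0.012 0 0;0 0.012 0 0;0 0.012 0 0",
)

```text
time: 22.38
eef_pos: [0.4378, 0.0325, 0.0753]
tool_rot: [1.198, 1.211, -1.205]
wrist_force: [3.6, -23.7, 5.7]
opening: -0.0002
```

Run:
```python
from h import *
import cv2
im=vision.camera("wrist");cv2.imwrite("pics/n.png",cv2.resize(im,None,fx=1.5,fy=1.5))
a=vision.camera("scene");cv2.imwrite("pics/n2.png",cv2.resize(a[150:270,160:290],None,fx=4.5,fy=4.5,interpolation=cv2.INTER_CUBIC))
```

```text
(no output)
```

View pics/n.png

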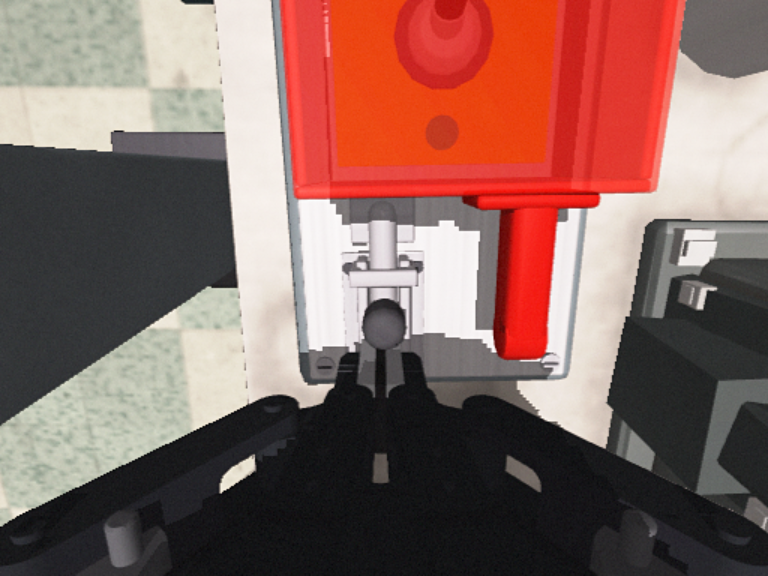

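View pics/n2.png

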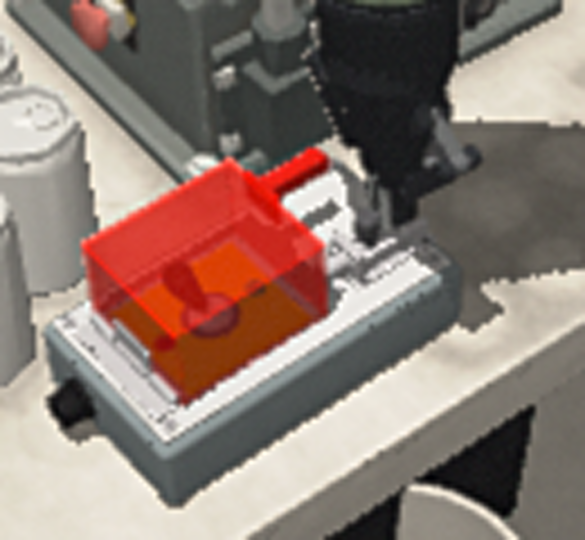

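The bolt hit its stop with −24 N at y = 0.0325 (0.033 predicted for fully shot), and the rod now lies over the lug. I'll back off, rise and check the knob position.

Emit:
servo_tool(
  targets="0 -0.04 0 0;0 -0.08 0 0;0 -0.08 0 0;0 -0.09 0.1 0;0 -0.09 0.2 0;0 -0.09 0.25 0;0 -0.09 0.25 0;0 -0.09 0.25 0",
)

```text
time: 23.48
eef_pos: [0.4378, -0.0086, 0.1998]
tool_rot: [1.199, 1.216, -1.199]
wrist_force: [0.8, 0.1, -0.2]
opening: -0.0001
```

Run:
```python
from h import *
import cv2,pickle
from cell import sense
print(sense()['wrist_force'],sense()['eef_pos'])
i=vision.camera_info("wrist");im=vision.camera("wrist");pickle.dump((i,im),open("w3.pkl","wb"));cv2.imwrite("pics/o.png",cv2.resize(im,None,fx=1.5,fy=1.5))
a=vision.camera("scene");cv2.imwrite("pics/o2.png",cv2.resize(a[150:270,160:290],None,fx=4.5,fy=4.5,interpolation=cv2.INTER_CUBIC))
```

```text
[ 0.8435  0.0738 -0.2167] [ 0.4378 -0.0086  0.1998]
```

View pics/o.png

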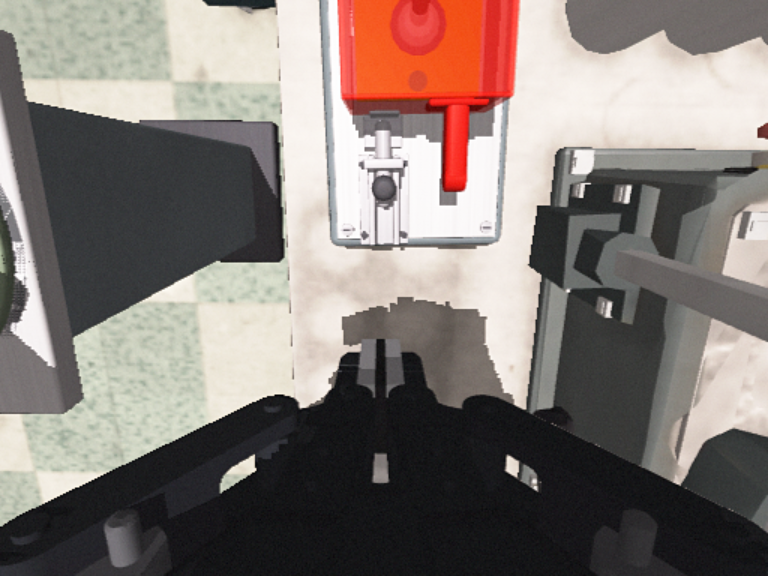

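View pics/o2.png

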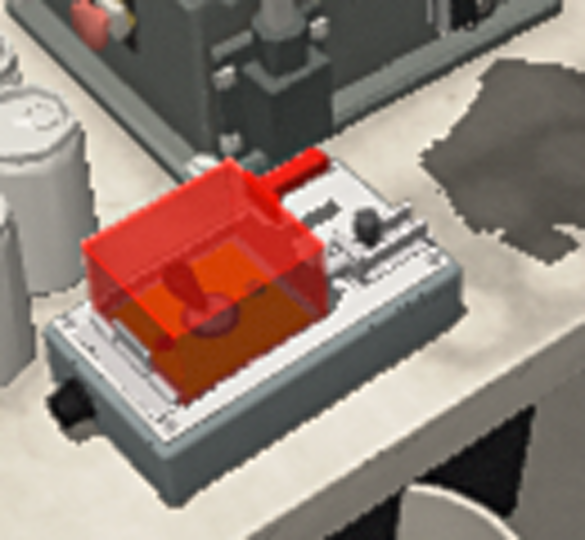

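Run:
```python
from h import *
import pickle
i,im=pickle.load(open("w3.pkl","rb"));s=vision.camera_info("scene")
S=lambda u,v:ray(s,*uncrop((u,v),4.5,(160,150)))
print(tri([ray(i,*uncrop((384,187),1.5,(0,0))),S(369,217)]),plane(i,*uncrop((384,187),1.5,(0,0)),.089))
print("tabend",tri([ray(i,*uncrop((454,189),1.5,(0,0))),S(322,160)]))
```

```text
(array([0.4386, 0.0497, 0.0882]), [np.float64(0.0004500847804481655), np.float64(0.0004500847804482153)]) [0.4389 0.05   0.089 ]
tabend (array([0.478 , 0.0505, 0.1026]), [np.float64(0.0008492125305344054), np.float64(0.0008492125305343711)])
```

The knob reads y = 0.050 at z = 0.088, about 26 mm of travel and consistent with fully shot. I have time, so I'll push again harder to confirm it is the true stop.

Emit:
servo_tool(
  targets="0 -0.01 -0.12 0;0 -0.01 -0.248 0;0 -0.01 -0.248 0;0 -0.01 -0.248 0;0 0.04 -0.248 0;0 0.08 -0.248 0;0 0.1 -0.248 0;0 0.1 -0.248 0",
)

```text
time: 24.58
eef_pos: [0.4392, 0.0335, 0.0789]
tool_rot: [1.196, 1.203, -1.208]
wrist_force: [6.2, -51.1, 14.2]
opening: 0.0001
```

Emit:
servo_tool(
  targets="0 0.002 0 0;0 0.002 0 0;0 0.002 0 0",
)

```text
time: 24.95
eef_pos: [0.4391, 0.0336, 0.0789]
tool_rot: [1.197, 1.202, -1.21]
wrist_force: [6.8, -55.5, 15.4]
opening: 0.0001
```

That is a hard stop at the same place under 55 N. I'll retreat clear and take a last look.

Emit:
servo_tool(
  targets="0 -0.04 0 0;0 -0.09 0 0;0 -0.1 0 0;0 -0.1 0.1 0;0 -0.1 0.2 0;0 -0.1 0.3 0;0 -0.1 0.3 0;0 -0.1 0.3 0",
)

```text
time: 25.95
eef_pos: [0.438, -0.0077, 0.227]
tool_rot: [1.199, 1.214, -1.198]
wrist_force: [-0.6, -0.0, -1.4]
opening: 0.0004
```

Run:
```python
from h import *
import cv2,pickle
from cell import sense
print(sense()['wrist_force'],sense()['eef_pos'])
i=vision.camera_info("wrist");im=vision.camera("wrist");pickle.dump((i,im),open("w4.pkl","wb"))
a=cv2.resize(im[60:170,200:350],None,fx=4,fy=4,interpolation=cv2.INTER_CUBIC);cv2.imwrite("pics/p.png",a)
b=vision.camera("top");cv2.imwrite("pics/p2.png",b)
```

```text
[-0.6168 -0.0099 -1.3576] [ 0.438  -0.0077  0.227 ]
```

View pics/p.png

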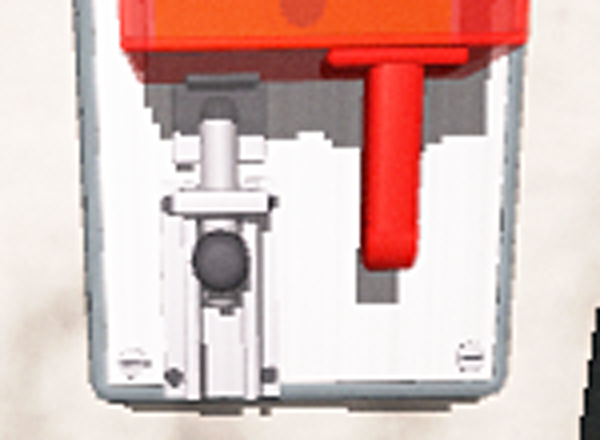

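View pics/p2.png

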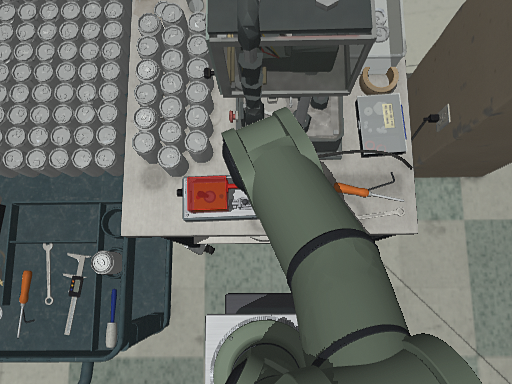

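The crop shows the rod passing over the white steel lug at (220,150), which is attached to the cover, with its nose at (218,100) and the knob at (221,262). The top view shows the tools undisturbed. One final measurement, then I'll hand in.

Run:
```python
from h import *
import pickle
i,im=pickle.load(open("w4.pkl","rb"));f=lambda u,v,z:plane(i,*uncrop((u,v),4,(200,60)),z)
k=f(221,260,.090);e=f(221,384,.055);n=f(221,100,.068)
print("knob",k,"edge",e,"diff",k[1]-e[1],"nose",n)
i,im=pickle.load(open("w2.pkl","rb"));f=lambda u,v,z:plane(i,*uncrop((u,v),1.5,(0,0)),z)
k2=f(348,326,.090);e2=f(325,328,.055);print(k2,e2,"start diff",k2[1]-e2[1],"travel",k[1]-k2[1])
from cell import workorder
print(workorder.job_done())
```

```text
knob [0.4387 0.0499 0.09  ] edge [0.4394 0.0151 0.055 ] diff 0.034846995800578685 nose [0.4383 0.0883 0.068 ]
[0.4393 0.0279 0.09  ] [0.4175 0.0128 0.055 ] start diff 0.01503254516566098 travel 0.02205725858037439
the job is handed in; nothing more can be done
None
```

The switch box is isolated and locked, and I handed the job in at about 26 s. I lifted the cover by its tab to about 1.77 rad and pushed the toggle over to red. I then swung the cover shut, pressed it down and pushed the lock bolt left to its stop.

**Last checks**
- **Toggle:** leaning to the red spot, seen through the shut cover.
- **Cover:** shut. When I pressed the tab's top it stopped the fingers at about 0.113 m, against 0.114 m given for shut. One triangulation of the tab's end read low, at 0.103 m.
- **Lock bolt:** it stopped hard at the same place twice (24 N, then 55 N), about where fully shot was predicted. The rod lies over the cover's steel lug.
- **Robot:** clear of everything, with the wrist force near zero.
- **Wrench, screwdriver and can:** my path stayed clear of all three. In the last top view the wrench and screwdriver look unmoved; the arm hides the can.

**One disagreement:** the bolt's final travel works out at 26–27 mm from the box's pose. Comparing single wrist images before and after gives only about 22 mm, on top of up to 4 mm it may already have been shot at the start. I trust the hard stop more than that image difference, but it leaves the margin over the required 23 mm less certain than I would like.

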